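# Re-hang the lift-off gate of the cartridge keeper

## Robot

A 7-joint arm with a two-finger parallel gripper is mounted at the origin on the work surface; the furniture and walls round the work are solid. World frame = base frame: x ahead of the robot, y to its left, z up, the work surface at z = 0. Lengths are in m, angles in rad, forces in N, time in s.
With the tool pointing down it reaches from about 0.425 to 0.925 m from the base axis. Payload 6.8 kg.
Tool frame: the origin (TCP) lies midway between the tips of the shut fingers; the grasp point (between the pads) lies 19 mm behind it; z points along the fingers, y is the direction in which the jaws open and shut (so a half turn about z gives the same grasp; the last joint's range is limited). The gripper opens to 85 mm and grips with 20 to 120 N. Pads are 22 mm wide; open, the fingers measure 114 mm over their backs; the gripper's body (76 mm by 85 mm) begins 54 mm behind the grasp point. The pads swing forward as they close: fully open they stand 13 mm farther back than shut.
Start: joints at [-1.303, 0.477, 0.022, 1.555, -0.011, 1.109, -0.083], TCP at [0.248, 0.628, 0.231] pointing down, gripper open.
Joint ranges: [-2.96, 2.96], [-0.34, 2.1], [-1.41, 1.46], [0.24, 2.44], [-1.37, 4.51], [0.17, 1.92], [-2.96, 2.96]. Speed limits (rad/s): [2.39, 2.39, 3.14, 3.14, 3.14, 3.14, 3.14].

## Interface

Orientations are given as a unit quaternion [w, x, y, z].
In Python, from bench import state, camera, finish_job gives the robot as it stands. The module is installed in compiled form; this text tells all that it offers.
- The arm moves only by the tool move_arm, never from a script. Its argument "plan" is a list of rows, each a list of 7 numbers: the opening, from -1 (shut) to 1 (fully open), then the shift along the tool's x, y, z as a fraction of full scale, then the turn, a rotation vector about the tool's x, y, z as a fraction of full scale. A call has 1 to 8 rows; each row shifts and turns the commanded pose from where the row before left it, along the tool's axes as they then stand; what a row does not reach is not made up. Full scale, the value 1, is 40 cm for a shift and 6 degrees for a turn. A row lasts 1/10 s, in which the tool goes at most 50 mm and 8.59 degrees, less where a joint would pass 70% of its speed; a pose out of reach is approached as far as the arm can. A call with a number of a shift or a turn outside -1 to 1 is refused whole. A call with a gripper value outside its range is refused whole. The fingers move at their own pace and stop on an object; "squeeze" is the grip in N (left out, the last holds). Time passes only in rows, so rows that do not move let the fingers close. It gives the time, the measured TCP pose, the force and the opening at its end, in the units of the state.
- state(): the state, without advancing time (a new reading comes with each control period).
- camera(name): name is "scene" or "top"; returns a dict with "image" (480x640x3 uint8, red, green, blue), "fovy" (degrees; the focal length in pixels is half the picture's height over the tangent of half this angle, whatever the lens; pixels are square), "cx", "cy" (the principal point, pixels), "world_from_camera" (4x4, takes a point from camera to world coordinates). Camera axes: x right, y down, z forward; pixel columns grow to the right and rows downward; lengths in m; the calibration is good to about 2 mm. A picture is of the moment at which its call begins. There is no depth.
- finish_job(): hands the job in, once; it reports no verdict.
The state is a dict: "clock": time; "joint_pos": joint angles; "dq": joint speeds; "joint_torque": joint torques, N m; "tcp_pos": TCP position; "tool_rot": TCP orientation; "contact_force": force on the tool from outside, world axes, zero at the start; "moment": the same for the moment, N m; "opening": opening from 0.0 (shut) to 1.0 (fully open).
Only numpy, scipy, OpenCV 4.12 (cv2) and the standard library are available. Lean on these libraries where they do the work, as an engineer would, in place of code of your own. Each camera call takes 0.05 s, during which the arm holds its last target. There are 200 camera calls.

## Task

Take the small aluminium gate out of its slanted plywood stand and hang it back on the grey cartridge keeper: hold it upright and standing well open, and lower it by hand so that both knuckles drop over the two pins together and sit fully down, without dropping it. Let go, then swing the gate shut against its stop and leave it there, touching nothing. Do not knock over the cartridges in the keeper or shift the two bottles beside it or the loose cap.

Things in the scene. Friction and masses are not known exactly. Their poses are not given: they have to be found in the camera images.
- keeper: Fixed grey sheet-metal bin, 120 (x) x 160 (y) mm, walls 110 high, open at the top and at its front (-x), standing level. Origin: centre of its underside. Two upright hinge pins, one above the other, stand 16 mm in front of its right (-y) front post, at x = -76, y = -74 mm. The left front post is the stop for the gate.
- stop (a point): Front face of the keeper's left front post (14 wide, 142 high), which the gate's inner face meets near its free end when shut. Axes as the keeper's. On the post's top a nib, z 136 to 142, reaches 19 mm forward of this face, just over the top of the shut gate (130 above the table): the gate can go on or off only when more than about 10 degrees open.
- pin_low (a point): Lower hinge pin: point on its axis at the shoulder on which the knuckle sits, 28 mm above the table. Axes as the keeper's. The pin is 7 mm in diameter and rises 16 mm above the shoulder, the last 5 mm tapered to 2.4 mm. Shoulder disc 16 mm in diameter, 8 thick, on a bracket from the keeper's post.
- pin_high (a point): Upper hinge pin, the same shape, exactly 76 mm above the lower one. To get the lower knuckle in between the two pins, bring the gate in from the keeper's front (-x) raised 18 to 50 mm above its seated height, then lower it straight down; both knuckles meet their pins at the same height.
- gate_mid (a point): Centre (also of mass, within 5 mm) of the loose 0.22 kg gate, a framed panel 138 long, 10 thick, 110 high. Gate axes: x from hinge to free end, y across (to the keeper's outside when shut), z to its top. The hinge axis is at x = -80, the panel spans x -68 to +70. Hung and shut: x along keeper +y, y along keeper -x, z up, centre 75 above the table; it opens anticlockwise from above.
- top_rail (a point): Centre of the gate's top rail, where to grip it across its 10 mm (gate y); 43 mm above gate_mid along gate z. Rail 138 long, 24 high (12 above and below this point). Gate axes. At the start the gate stands right way up in the stand's slot, leaning about 34 degrees, top towards the robot's right; its z axis gives the lean. Below the rail, between the 12 mm end stiles, the sheet is only 4 mm thick.
- knuckle_low (a point): Centre of the lower face of the gate's lower knuckle, on the hinge axis, gate axes. Knuckle: ring 18 mm outer, 10 mm inner diameter, 14 high, open through; its lower face is 8 mm above the gate's lower edge. Seated, it coincides with pin_low within 1.5 mm of play. Only friction holds the hung gate; it stays about where it is left.
- knuckle_high (a point): The same point of the gate's upper knuckle, 76 mm above the lower one. When seated it coincides with pin_high within the play of 1.5 mm.
- stand: Fixed plywood stand, base 120 (x) x 170 (y) x 8 mm. Origin: centre of its underside; its -x side faces roughly to the robot's right (world -y). Its slot leans 0.6 rad (34 degrees) from vertical, top towards -x, and holds the lower 62 mm of the gate on the face below, 30 on the upper face, with 5 mm of play. Draw the gate out along its own z (70 mm to be clear); its upper 48 mm is free on both faces.
- cartridge_0: Cream filter cartridge, 45 mm in diameter, 72 high, loose, standing in the keeper. Origin at the centre of its underside, z up.
- cartridge_1: Cream filter cartridge, 45 mm in diameter, 72 high, loose, standing in the keeper. Origin at the centre of its underside, z up.
- cartridge_2: Cream filter cartridge, 45 mm in diameter, 72 high, loose, standing in the keeper. Origin at the centre of its underside, z up.
- bottle_a: Blue bottle, 63 mm in diameter, 175 high, standing loose right of the keeper. Origin at the centre of its underside. To be left alone.
- bottle_b: The same kind of bottle, standing loose left of the keeper, near the back. To be left alone.
- cap: Blue open cap, 64 mm in diameter, 28 high, loose on the table on the right near the robot. Origin at the centre of its underside. To be left alone.
Mind the look-alikes: they are no part of the job. What is shaped like the cartridge_1 but green or red is not meant.

How it is judged:
By the outcome, as a careful person would: the job done as asked, in the order asked, and still so for the second after the job is handed in, with the robot touching nothing.
It also fails if it takes over 56 s, if anything falls off the work surface, if the arm or the gripper's body presses on something with over 40 N, if the wrist force passes 120 N, or if a joint passes its speed limit or range.

## Working session

There is one attempt and no reset: what is moved stays moved. The work goes in short steps, Python scripts to look and compute and a tool call to move; the robot and the scene stay as the last step left them, time stands still between calls to the robot, and variables do not carry over. Pictures are saved under pics/ and viewed, about 8 in all and at most 12, crops included, and the job is handed in when it is done.

Besides the shell and the picture viewer there is one more tool, called after "Emit:" in YAML: its name, and indented under it one key for each argument. move_arm: Moves the arm, as the interface text tells. Its arguments: {"type":"object","properties":{"plan":{"type":"array"},"squeeze":{"type":"number"}},"required":["plan"]}

```bash
mkdir -p pics; ls; python3 - <<'E'
from bench import state,camera
import cv2,json,numpy as np
s=state();print({k:np.round(v,3).tolist() for k,v in s.items()})
for n in("scene","top"):
    c=camera(n);cv2.imwrite(f"pics/{n}0.png",c["image"][:,:,::-1]);print(n,c["fovy"],c["cx"],c["cy"],np.round(c["world_from_camera"],4).tolist())
E
```

```text
pics
{'clock': 0.0, 'joint_pos': [-1.303, 0.478, 0.022, 1.556, -0.012, 1.109, -0.083], 'dq': [-0.002, -0.0, -0.001, 0.001, 0.001, -0.002, 0.0], 'joint_torque': [0.0, -59.645, 1.608, -28.12, 0.013, 0.009, 0.0], 'tcp_pos': [0.248, 0.627, 0.23], 'tool_rot': [-0.0, 0.187, 0.982, -0.001], 'contact_force': [-0.118, -0.788, -0.159], 'moment': [-0.006, -0.011, -0.028], 'opening': 0.997}
scene 50.67727660842656 315.3144870759552 234.61375809322854 [[0.9204, -0.2861, 0.2664, 0.1723], [-0.3905, -0.7025, 0.5949, -0.8447], [0.0169, -0.6516, -0.7584, 1.0985], [0.0, 0.0, 0.0, 1.0]]
top 49.94105605537035 317.43118316061555 229.29746293755107 [[-0.022, -0.9799, 0.1985, 0.3152], [-0.9998, 0.021, -0.0073, -0.0706], [0.003, -0.1986, -0.9801, 1.1802], [0.0, 0.0, 0.0, 1.0]]
```

View pics/scene0.png

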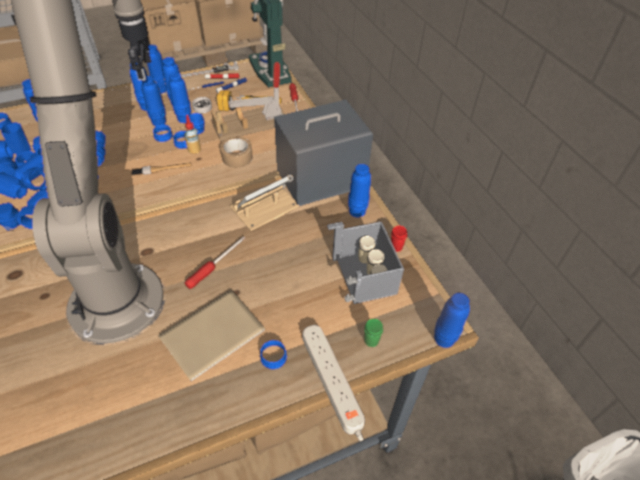

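View pics/top0.png

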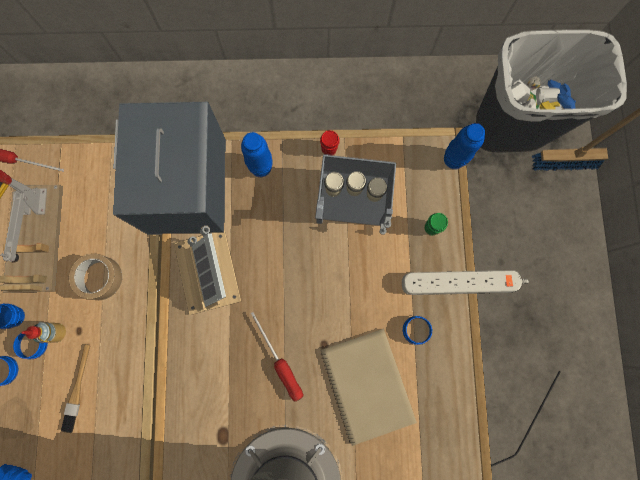

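The scene view shows the keeper around (365,262) and the stand at (265,200). In the top view, the keeper is around (357,192) with hinge pins at about (384,228), and the gate in its stand is at (207,270). I'll zoom in.

```bash
python3 - <<'E'
import cv2,numpy as np
a=cv2.imread('pics/scene0.png');b=cv2.imread('pics/top0.png')
def cr(i,x,y,w,h): return cv2.resize(i[y:y+h,x:x+w],(400,300),interpolation=cv2.INTER_CUBIC)
m=np.vstack([np.hstack([cr(b,300,145,112,84+9) if 0 else cr(b,300,150,120,90),cr(b,155,222,120,90)]),np.hstack([cr(a,310,215,120,90),cr(a,215,155,100,75)])])
cv2.imwrite('pics/m1.png',m)
E
```

```text
(no output)
```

View pics/m1.png

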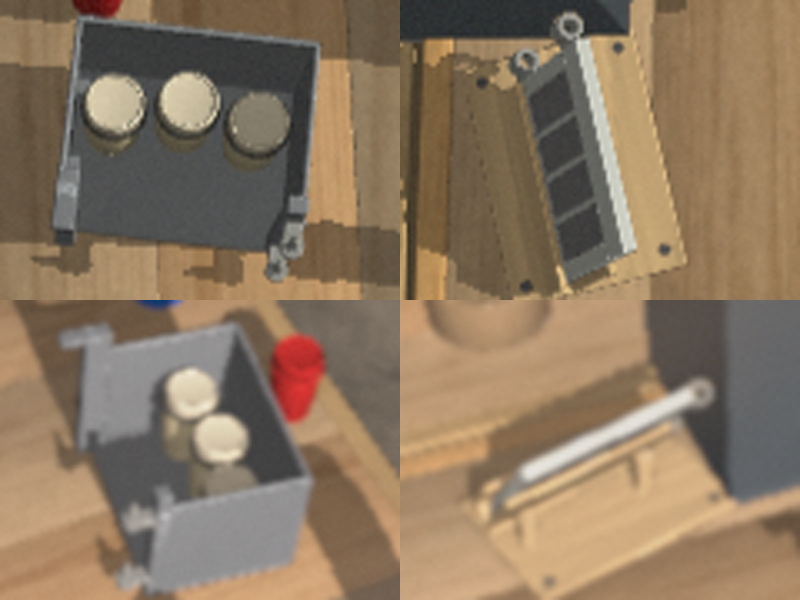

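```bash
cat > h.py <<'E'
import numpy as np,cv2
from scipy.spatial.transform import Rotation as R
CAM={"scene":(50.67727660842656,315.3144870759552,234.61375809322854,np.array([[0.9204,-0.2861,0.2664,0.1723],[-0.3905,-0.7025,0.5949,-0.8447],[0.0169,-0.6516,-0.7584,1.0985],[0,0,0,1]])),
"top":(49.94105605537035,317.43118316061555,229.29746293755107,np.array([[-0.022,-0.9799,0.1985,0.3152],[-0.9998,0.021,-0.0073,-0.0706],[0.003,-0.1986,-0.9801,1.1802],[0,0,0,1]]))}
def ray(n,p):
    f,cx,cy,T=CAM[n];f=240/np.tan(np.radians(f)/2)
    d=T[:3,:3]@np.array([(p[0]-cx)/f,(p[1]-cy)/f,1]);return T[:3,3],d/np.linalg.norm(d)
def plane(n,p,z): o,d=ray(n,p);return o+d*(z-o[2])/d[2]
def tri(ps,pt):
    A=np.zeros((3,3));b=np.zeros(3);L=[ray("scene",ps),ray("top",pt)]
    for o,d in L: P=np.eye(3)-np.outer(d,d);A+=P;b+=P@o
    x=np.linalg.solve(A,b);return x,[round(1e3*np.linalg.norm(np.cross(x-o,d)),1) for o,d in L]
def proj(n,X):
    f,cx,cy,T=CAM[n];f=240/np.tan(np.radians(f)/2);c=T[:3,:3].T@(np.asarray(X)-T[:3,3]);return np.array([cx+f*c[0]/c[2],cy+f*c[1]/c[2]])
def Rq(q): return R.from_quat(np.roll(q,-1))
def delta(s,p,Rt):
    """shift (in units of full scale, tool axes) and turn (units) from state to target TCP pose"""
    r=Rq(s["tool_rot"]);return np.round(r.inv().apply(np.asarray(p)-s["tcp_pos"])/.4,4),np.round(np.degrees((r.inv()*Rt).as_rotvec())/6,3)
E
python3 - <<'E'
from h import *
np.set_printoptions(precision=4,suppress=True)
K=lambda x,y:(300+x/3.3333,150+y/3.3333)
S=lambda x,y:(155+(x-400)/3.3333,222+y/3.3333)
sk=lambda x,y:(310+x/3.3333,215+(y-300)/3.3333)
ss=lambda x,y:(215+(x-400)/4,155+(y-300)/4)
bl=plane("top",K(82,18),.11);br=plane("top",K(317,44),.11)
print("back wall",bl,br,np.linalg.norm(bl-br))
print("pin hi tip",plane("top",K(290,240),.12),"lo tip",plane("top",K(277,262),.044))
print("posts",plane("top",K(68,165),.142),plane("top",K(296,203),.142))
sc=[plane("top",S(*p),.008) for p in((482,83),(618,47),(665,250),(526,287))];print("screws",sc,np.mean(sc,0))
print("base corner",plane("top",S(687,264),.008))
print("ring hi",tri(ss(700,393),S(570,27)))
print("rail free end top",tri(ss(524,473),S(630,252)))
E
```

```text
back wall [ 0.6961 -0.0978  0.11  ] [ 0.6751 -0.2508  0.11  ] 0.1544086001758603
pin hi tip [ 0.5425 -0.2253  0.12  ] lo tip [ 0.5438 -0.2269  0.044 ]
posts [ 0.5886 -0.0859  0.142 ] [ 0.5612 -0.227   0.142 ]
screws [array([0.518 , 0.2389, 0.008 ]), array([0.5414, 0.1454, 0.008 ]), array([0.4006, 0.1114, 0.008 ]), array([0.3778, 0.2049, 0.008 ])] [0.4594 0.1752 0.008 ]
base corner [0.3908 0.0965 0.008 ]
ring hi (array([0.5371, 0.1586, 0.1036]), [np.float64(0.6), np.float64(0.6)])
rail free end top (array([0.3928, 0.1158, 0.1172]), [np.float64(0.9), np.float64(0.9)])
```

```bash
cat >> h.py <<'E'
from scipy.spatial.transform import Slerp
def rows(wps,g,s,vmax=.045,wmax=5.8):
    """wps: list of (p,R); prints rows of 7"""
    p,r=np.array(s["tcp_pos"]),Rq(s["tool_rot"]);out=[]
    for P,Q in wps:
        P=np.asarray(P);n=int(np.ceil(max(np.linalg.norm(P-p)/vmax,np.degrees((r.inv()*Q).magnitude())/wmax,1)))
        sl=Slerp([0,1],R.concatenate([r,Q]));pr,rr=p,r
        for k in range(1,n+1):
            pk,rk=p+(P-p)*k/n,sl(k/n)
            out.append([g]+np.round(rr.inv().apply(pk-pr)/.4,3).tolist()+np.round(np.degrees((rr.inv()*rk).as_rotvec())/6,2).tolist());pr,rr=pk,rk
        p,r=P,Q
    print(len(out))
    for i in range(0,len(out),8): print(str(out[i:i+8]).replace(' ',''))
def unit(v): v=np.asarray(v,float);return v/np.linalg.norm(v)
gx=unit([-.971,-.239,0]);lean=.6
gz=np.cos(lean)*np.array([0,0,1.])+np.sin(lean)*unit([.239,-.971,0]);gy=np.cross(gz,gx)
Rg=R.from_matrix(np.c_[gx,-gy,-gz]);rail=np.array([.4593,.1393,.1055]);grasp=rail-.019*gz
E
python3 - <<'E'
from h import *
from bench import state
s=state();r0=Rq(s["tool_rot"])
mid=[.33,.38,.33]
pre=grasp+.11*gz
print(grasp,pre,np.degrees((r0.inv()*Rg).as_rotvec()))
sl=Slerp([0,1],R.concatenate([r0,Rg]))
rows([(mid,sl(.5)),(pre,Rg)],.2,s)
E
```

```text
[0.45673591 0.14971729 0.08981862] [0.47158064 0.08940668 0.18060554] [-33.35953261  10.58218487 -34.28719048]
15
[[0.2,-0.06,-0.071,-0.035,-0.4,0.13,-0.41],[0.2,-0.056,-0.072,-0.039,-0.4,0.13,-0.41],[0.2,-0.053,-0.073,-0.043,-0.4,0.13,-0.41],[0.2,-0.049,-0.073,-0.047,-0.4,0.13,-0.41],[0.2,-0.045,-0.073,-0.05,-0.4,0.13,-0.41],[0.2,-0.041,-0.073,-0.054,-0.4,0.13,-0.41],[0.2,-0.037,-0.072,-0.057,-0.4,0.13,-0.41],[0.2,-0.052,-0.097,0.016,-0.35,0.11,-0.36]]
[[0.2,-0.049,-0.099,0.012,-0.35,0.11,-0.36],[0.2,-0.045,-0.101,0.008,-0.35,0.11,-0.36],[0.2,-0.041,-0.103,0.004,-0.35,0.11,-0.36],[0.2,-0.038,-0.105,-0.0,-0.35,0.11,-0.36],[0.2,-0.034,-0.106,-0.005,-0.35,0.11,-0.36],[0.2,-0.03,-0.107,-0.009,-0.35,0.11,-0.36],[0.2,-0.025,-0.108,-0.013,-0.35,0.11,-0.36]]
```

Emit:
move_arm:
  plan:
    - [0.2,-0.06,-0.071,-0.035,-0.4,0.13,-0.41]
    - [0.2,-0.056,-0.072,-0.039,-0.4,0.13,-0.41]
    - [0.2,-0.053,-0.073,-0.043,-0.4,0.13,-0.41]
    - [0.2,-0.049,-0.073,-0.047,-0.4,0.13,-0.41]
    - [0.2,-0.045,-0.073,-0.05,-0.4,0.13,-0.41]
    - [0.2,-0.041,-0.073,-0.054,-0.4,0.13,-0.41]
    - [0.2,-0.037,-0.072,-0.057,-0.4,0.13,-0.41]
    - [0.2,-0.052,-0.097,0.016,-0.35,0.11,-0.36]

```text
clock: 0.9
tcp_pos: [0.3496, 0.3449, 0.3154]
tool_rot: [-0.018, 0.015, 0.984, 0.174]
contact_force: [1.2, 0.8, 0.0]
opening: 0.599
```

Emit:
move_arm:
  plan:
    - [0.2,-0.049,-0.099,0.012,-0.35,0.11,-0.36]
    - [0.2,-0.045,-0.101,0.008,-0.35,0.11,-0.36]
    - [0.2,-0.041,-0.103,0.004,-0.35,0.11,-0.36]
    - [0.2,-0.038,-0.105,-0.0,-0.35,0.11,-0.36]
    - [0.2,-0.034,-0.106,-0.005,-0.35,0.11,-0.36]
    - [0.2,-0.03,-0.107,-0.009,-0.35,0.11,-0.36]
    - [0.2,-0.025,-0.108,-0.013,-0.35,0.11,-0.36]

```text
clock: 1.6
tcp_pos: [0.471, 0.0924, 0.1803]
tool_rot: [-0.036, -0.116, 0.947, 0.296]
contact_force: [0.9, -0.2, 0.7]
opening: 0.604
```

```bash
cat > st.py <<'E'
from h import *
from bench import state
s=state();print("t",s["clock"],"tcp",np.round(s["tcp_pos"],4),"q",np.round(s["joint_pos"],2),"F",np.round(s["contact_force"],1),"op",s["opening"])
E
python3 - <<'E'
from st import *
from bench import camera
print(delta(s,grasp+.11*gz,Rg))
rows([(grasp+.05*gz,Rg),(grasp,Rg)],.2,s,vmax=.03)
I=camera("top")["image"][:,:,::-1];J=camera("scene")["image"][:,:,::-1]
cv2.imwrite('pics/m2.png',np.hstack([cv2.resize(I[190:340,130:280],(400,400),interpolation=2),cv2.resize(J[100:250,180:330],(400,400),interpolation=2)]))
E
```

```text
t 1.6 tcp [0.471  0.0924 0.1803] q [-0.28  0.39  0.41  2.04 -0.8   1.15  2.43] F [ 0.9 -0.2  0.7] op 0.6038388370786151
(array([ 0.0005, -0.0057, -0.005 ]), array([ 0.052, -0.009,  0.024]))
4
[[0.2,0.0,-0.003,0.073,0.03,-0.0,0.01],[0.2,0.0,-0.003,0.073,0.03,-0.0,0.01],[0.2,-0.0,-0.0,0.063,0.0,0.0,0.0],[0.2,0.0,-0.0,0.063,0.0,0.0,0.0]]
```

View pics/m2.png

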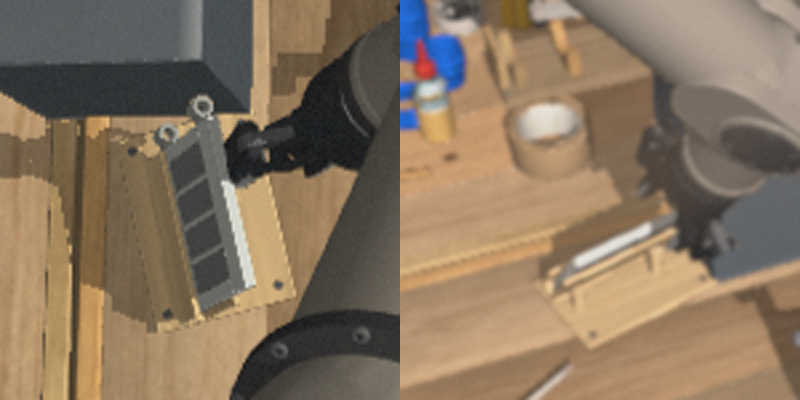

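The top view shows the gripper beside the rail at about crop (245,150), and parallax accounts for that position. Next I approach along the slot axis.

Emit:
move_arm:
  plan:
    - [0.2,0,0,0.075,0,0,0]
    - [0.2,0,0,0.075,0,0,0]
    - [0.2,0,0,0,0,0,0]

```text
clock: 2.0
tcp_pos: [0.4593, 0.1293, 0.1294]
tool_rot: [-0.04, -0.116, 0.947, 0.295]
contact_force: [-1.0, 0.1, 0.3]
opening: 0.603
```

```bash
python3 - <<'E'
from st import *
from bench import camera
print(delta(s,grasp,Rg))
I=camera("top")["image"][:,:,::-1];J=camera("scene")["image"][:,:,::-1]
cv2.imwrite('pics/m3.png',np.hstack([cv2.resize(I[210:310,160:260],(400,400),interpolation=2),cv2.resize(J[140:240,210:310],(400,400),interpolation=2)]))
E
```

```text
t 2.0 tcp [0.4593 0.1293 0.1294] q [-0.31  0.45  0.35  2.1  -0.88  1.04  2.47] F [-1.   0.1  0.3] op 0.6033983701910153
(array([-0.007 , -0.0142,  0.1104]), array([ 0.052, -0.077,  0.001]))
```

View pics/m3.png

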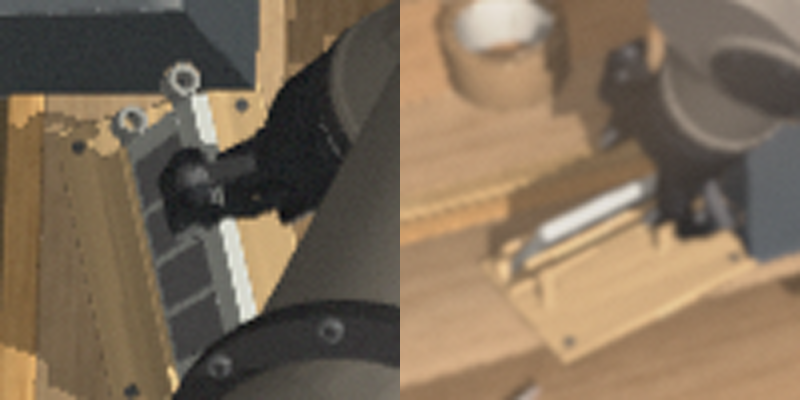

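The fingers straddle the rail, at top crop (200,190). I correct about 6 mm sideways, then go down.

Emit:
move_arm:
  plan:
    - [0.2,-0.007,-0.014,0.03,0.05,-0.08,0]
    - [0.2,0,0,0.04,0,0,0]
    - [0.2,0,0,0.04,0,0,0]
    - [0.2,0,0,0,0,0,0]

```text
clock: 2.5
tcp_pos: [0.4586, 0.1487, 0.0903]
tool_rot: [-0.034, -0.115, 0.948, 0.293]
contact_force: [0.1, -0.7, 0.2]
opening: 0.601
```

```bash
python3 - <<'E'
from st import *
print(delta(s,grasp,Rg))
E
```

```text
t 2.5 tcp [0.4586 0.1487 0.0903] q [-0.31  0.51  0.31  2.13 -0.97  0.95  2.54] F [ 0.1 -0.7  0.2] op 0.6007238899448821
(array([0.0039, 0.0021, 0.003 ]), array([-0.004,  0.029,  0.003]))
```

Emit:
move_arm:
  plan:
    - [-1,0,0,0,0,0,0]
    - [-1,0,0,0,0,0,0]
    - [-1,0,0,0,0,0,0]
    - [-1,0,0,0,0,0,0]
    - [-1,0,0,0,0,0,0]
    - [-1,0,0,0,0,0,0]
  squeeze: 70

```text
clock: 3.1
tcp_pos: [0.4608, 0.1479, 0.0933]
tool_rot: [-0.032, -0.114, 0.948, 0.294]
contact_force: [-1.0, 0.7, 4.6]
opening: 0.106
```

Emit:
move_arm:
  plan:
    - [-1,0,0,0,0,0,0]
    - [-1,0,0,-0.02,0,0,0]
    - [-1,0,0,-0.03,0,0,0]
    - [-1,0,0,0,0,0,0]

```text
clock: 3.5
tcp_pos: [0.4632, 0.136, 0.11]
tool_rot: [-0.032, -0.114, 0.949, 0.294]
contact_force: [-1.7, 2.4, 4.3]
opening: 0.103
```

```bash
python3 - <<'E'
from st import *
print(delta(s,grasp+.02*gz,Rg))
E
```

```text
t 3.5 tcp [0.4632 0.136  0.11  ] q [-0.31  0.48  0.34  2.11 -0.93  0.99  2.51] F [-1.7  2.4  4.3] op 0.1030759241886687
(array([0.0075, 0.0021, 0.0126]), array([-0.003,  0.076,  0.008]))
```

Emit:
move_arm:
  plan:
    - [-1,0,0,-0.04,0,0,0]
    - [-1,0,0,-0.05,0,0,0]
    - [-1,0,0,-0.06,0,0,0]
    - [-1,0,0,-0.06,0,0,0]
    - [-1,0,0,-0.06,0,0,0]
    - [-1,0,0,0,0,0,0]

```text
clock: 4.1
tcp_pos: [0.4795, 0.0734, 0.1997]
tool_rot: [-0.028, -0.113, 0.95, 0.291]
contact_force: [0.2, -0.3, -2.3]
opening: 0.101
```

```bash
python3 - <<'E'
from st import *
from bench import camera
print(delta(s,grasp+.11*gz,Rg))
I=camera("top")["image"][:,:,::-1];J=camera("scene")["image"][:,:,::-1]
cv2.imwrite('pics/m4.png',np.hstack([cv2.resize(I[180:300,170:290],(400,400),interpolation=2),cv2.resize(J[100:250,210:360],(400,400),interpolation=2)]))
E
```

```text
t 4.1 tcp [0.4795 0.0734 0.1997] q [-0.26  0.37  0.43  2.01 -0.77  1.18  2.41] F [ 0.2 -0.3 -2.3] op 0.10110046551055463
(array([0.0106, 0.0094, 0.0638]), array([-0.06 ,  0.139, -0.005]))
```

View pics/m4.png

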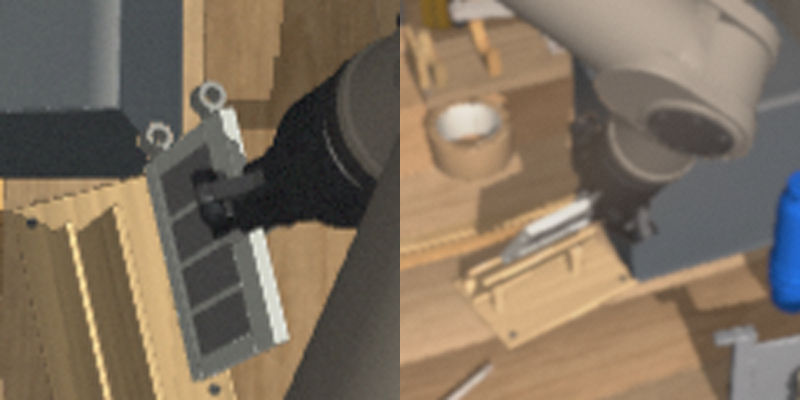

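```bash
cat >> h.py <<'E'
def inplane(s,px,n="top"):
    """pixel -> tool coords (mm) on the plane tool y=0"""
    r=Rq(s["tool_rot"]);o,d=ray(n,px);o=r.inv().apply(o-s["tcp_pos"]);d=r.inv().apply(d);return 1e3*(o-d*o[1]/d[1])
E
python3 - <<'E'
from st import *
for n,p in(("hi",(233,208.5)),("lo",(217.1,220.5)),("free",(254.6,282.6))): print(n,np.round(inplane(s,p),1))
print(Rq(s["tool_rot"]).as_matrix().round(3))
E
```

```text
t 4.2 tcp [0.4773 0.0758 0.1974] q [-0.27  0.37  0.43  2.01 -0.77  1.18  2.41] F [ 0.   0.4 -3. ] op 0.10202794450343969
hi [-78.2   0.  -18. ]
lo [-79.1   0.   59.3]
free [ 72.8   0.  -32.6]
[[-0.972 -0.197 -0.125]
 [-0.234  0.804  0.547]
 [-0.007  0.561 -0.828]]
```

The gate is held and clear of the stand. In tool axes the rings are at x≈-78.7, with the upper ring top at z≈-17.5, which matches the given sizes. Next I turn it upright and carry it in front of the pins.

```bash
cat >> h.py <<'E'
tx=unit([-.988,.156,0]);Ru=R.from_matrix(np.c_[tx,np.cross([0,0,-1.],tx),[0,0,-1.]])
pin=np.array([.543,-.226]);tgt=lambda z,back=0:np.r_[pin+(.0787+back)*tx[:2],z]
E
python3 - <<'E'
from st import *
r0=Rq(s["tool_rot"]);sl=Slerp([0,1],R.concatenate([r0,Ru]))
rows([([.455,-.06,.25],sl(.5)),(tgt(.20,.05),Ru)],-1,s,vmax=.035,wmax=5)
E
```

```text
t 4.2 tcp [0.4773 0.0758 0.1974] q [-0.27  0.37  0.43  2.01 -0.77  1.18  2.41] F [ 0.   0.4 -3. ] op 0.10202794450343969
10
[[-1,0.027,-0.038,-0.058,0.56,-0.1,0.37],[-1,0.024,-0.042,-0.055,0.56,-0.1,0.37],[-1,0.022,-0.046,-0.053,0.56,-0.1,0.37],[-1,0.02,-0.05,-0.051,0.56,-0.1,0.37],[-1,0.017,-0.053,-0.048,0.56,-0.1,0.37],[-1,0.022,-0.076,0.003,0.56,-0.1,0.37],[-1,0.019,-0.077,0.008,0.56,-0.1,0.37],[-1,0.016,-0.077,0.012,0.56,-0.1,0.37]]
[[-1,0.013,-0.077,0.016,0.56,-0.1,0.37],[-1,0.011,-0.076,0.021,0.56,-0.1,0.37]]
```

Emit:
move_arm:
  plan:
    - [-1,0.027,-0.038,-0.058,0.56,-0.1,0.37]
    - [-1,0.024,-0.042,-0.055,0.56,-0.1,0.37]
    - [-1,0.022,-0.046,-0.053,0.56,-0.1,0.37]
    - [-1,0.02,-0.05,-0.051,0.56,-0.1,0.37]
    - [-1,0.017,-0.053,-0.048,0.56,-0.1,0.37]
    - [-1,0.022,-0.076,0.003,0.56,-0.1,0.37]
    - [-1,0.019,-0.077,0.008,0.56,-0.1,0.37]
    - [-1,0.016,-0.077,0.012,0.56,-0.1,0.37]

```text
clock: 5.0
tcp_pos: [0.4301, -0.1464, 0.2186]
tool_rot: [-0.011, 0.04, 0.997, 0.061]
contact_force: [-0.1, -0.8, -2.7]
opening: 0.104
```

Emit:
move_arm:
  plan:
    - [-1,0.013,-0.077,0.016,0.56,-0.1,0.37]
    - [-1,0.011,-0.076,0.021,0.56,-0.1,0.37]
    - [-1,0,0,0,0,0,0]
    - [-1,0,0,0,0,0,0]

```text
clock: 5.4
tcp_pos: [0.4146, -0.2036, 0.1988]
tool_rot: [-0.005, 0.078, 0.997, 0.003]
contact_force: [0.9, -0.3, -2.5]
opening: 0.104
```

```bash
python3 - <<'E'
from st import *
from bench import camera
print(delta(s,tgt(.2,.05),Ru));print(Rq(s["tool_rot"]).as_matrix().round(3))
I=camera("top")["image"][:,:,::-1];J=camera("scene")["image"][:,:,::-1]
cv2.imwrite('pics/top5.png',I);cv2.imwrite('pics/scene5.png',J)
cv2.imwrite('pics/m5.png',np.hstack([cv2.resize(I[190:290,320:420],(400,400),interpolation=2),cv2.resize(J[200:320,290:410],(400,400),interpolation=2)]))
E
```

```text
t 5.4 tcp [ 0.4146 -0.2036  0.1988] q [-0.3   0.19  0.71  2.11 -0.16  0.9   1.92] F [ 0.9 -0.3 -2.5] op 0.10378408874134887
(array([-0.0041, -0.0053, -0.0031]), array([ 0.044, -0.107, -0.001]))
[[-0.988  0.156 -0.01 ]
 [ 0.156  0.988  0.006]
 [ 0.011  0.005 -1.   ]]
```

View pics/m5.png

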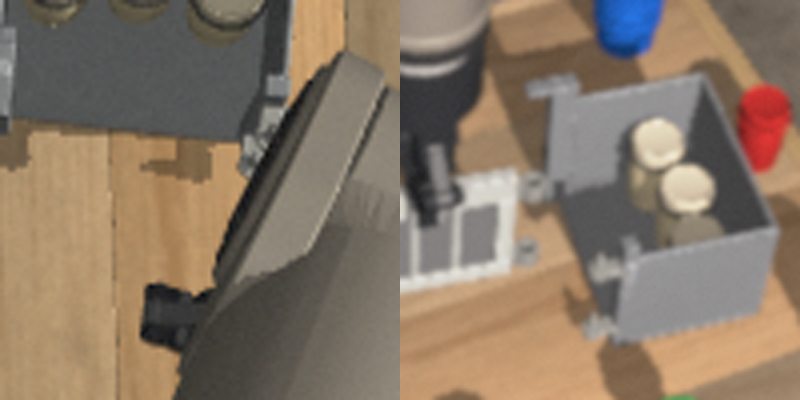

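```bash
cat >> h.py <<'E'
def overlay(J,s,f,x0,y0,w,k,gz0=-17.5,gxh=-78.7,name="scene"):
    V=cv2.resize(J[y0:y0+w*3//4,x0:x0+w],None,fx=k,fy=k,interpolation=cv2.INTER_CUBIC).copy()
    r=Rq(s["tool_rot"]);T=lambda v:np.array(s["tcp_pos"])+r.apply(np.array(v)/1e3)
    for X,c in [(np.r_[pin,z],(0,0,255)) for z in(.12,.104,.044,.028)]+[(T([gxh,0,gz0]),(0,255,0)),(T([gxh,0,gz0+14]),(0,255,0)),(T([gxh,0,gz0+76]),(0,255,0)),(T([gxh,0,gz0+90]),(0,255,0))]:
        u=proj(name,X);print(np.round(u,1),np.round((u+.5-[x0,y0])*k));cv2.circle(V,tuple(int(a) for a in (u+.5-[x0,y0])*k),2,c,-1)
    cv2.imwrite(f,V)
E
python3 - <<'E'
from st import *
J=cv2.imread('pics/scene5.png');overlay(J,s,'pics/o5.png',320,235,60,13)
E
```

```text
t 5.5 tcp [ 0.4156 -0.2036  0.1995] q [-0.3   0.19  0.71  2.11 -0.16  0.9   1.92] F [ 0.  -0.3 -2.4] op 0.10102667402125404
[350.1 275.2] [398. 530.]
[349.7 279.2] [392. 581.]
[348.  293.2] [371. 763.]
[347.6 296.8] [366. 810.]
[331.1 253.1] [151. 242.]
[330.8 257. ] [147. 293.]
[329.4 273.3] [129. 505.]
[329.2 276.9] [126. 551.]
```

View pics/o5.png

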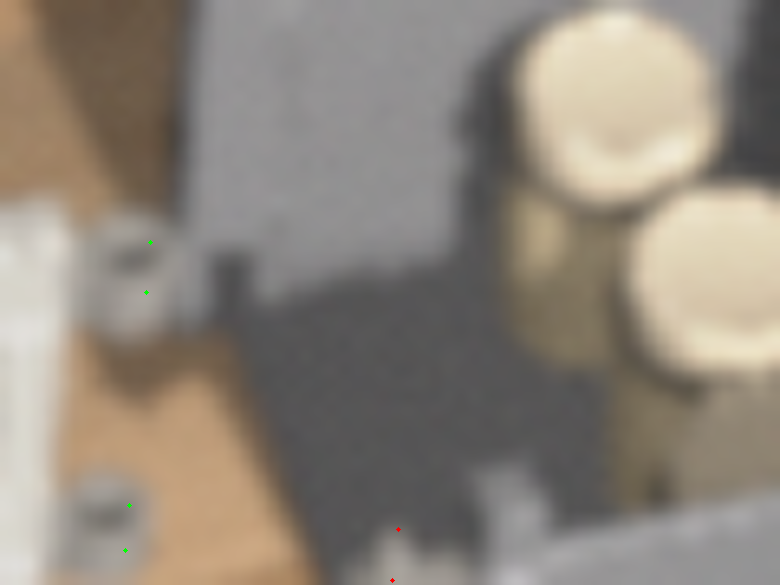

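```bash
python3 - <<'E'
from st import *
for n,p,dz in(("hi",(128,253),-17.5),("lo",(103,515),58.5)):
    X=plane("scene",np.array(p)/13-.5+[320,235],s["tcp_pos"][2]-dz/1e3);print(n,X,Rq(s["tool_rot"]).inv().apply(X-s["tcp_pos"])*1e3)
rows([(tgt(.134,.03),Ru)],-1,s,vmax=.03)
E
```

```text
t 5.5 tcp [ 0.4156 -0.2036  0.1995] q [-0.3   0.19  0.71  2.11 -0.16  0.9   1.92] F [ 0.  -0.3 -2.4] op 0.10102667402125404
hi [ 0.48868066 -0.2171713   0.21700421] [-74.16908152  -1.97293079 -18.2140637 ]
lo [ 0.48731874 -0.21627482  0.14100421] [-73.40639843  -1.63345995  57.79884022]
3
[[-1,-0.018,-0.002,0.054,0.01,-0.03,0.0],[-1,-0.018,-0.002,0.054,0.01,-0.03,0.0],[-1,-0.017,-0.002,0.055,0.01,-0.03,0.0]]
```

Emit:
move_arm:
  plan:
    - [-1,-0.015,-0.002,0.054,0.02,-0.05,0]
    - [-1,-0.015,-0.002,0.054,0.02,-0.05,0]
    - [-1,-0.012,0,0.055,0,0,0]
    - [-1,0,0,0,0,0,0]
    - [-1,0,0,0,0,0,0]

```text
clock: 6.0
tcp_pos: [0.4315, -0.2086, 0.1348]
tool_rot: [0.0, 0.078, 0.997, -0.0]
contact_force: [-0.3, -0.1, -2.3]
opening: 0.104
```

```bash
python3 - <<'E'
from st import *
from bench import camera
print(Rq(s["tool_rot"]).as_matrix().round(3))
J=camera("scene")["image"][:,:,::-1];cv2.imwrite('pics/scene6.png',J)
V=cv2.resize(J[255:305,325:370],None,fx=12,fy=12,interpolation=2);cv2.imwrite('pics/m6.png',V)
for z in(.12,.044):print(proj("scene",np.r_[pin,z]))
E
```

```text
t 6.0 tcp [ 0.4315 -0.2086  0.1348] q [-0.22  0.33  0.66  2.14 -0.29  0.76  2.04] F [-0.3 -0.1 -2.3] op 0.10393148553529681
[[-0.988  0.156  0.001]
 [ 0.156  0.988 -0.001]
 [-0.001 -0.001 -1.   ]]
[350.13471321 275.23781083]
[348.03612876 293.20625957]
```

View pics/m6.png

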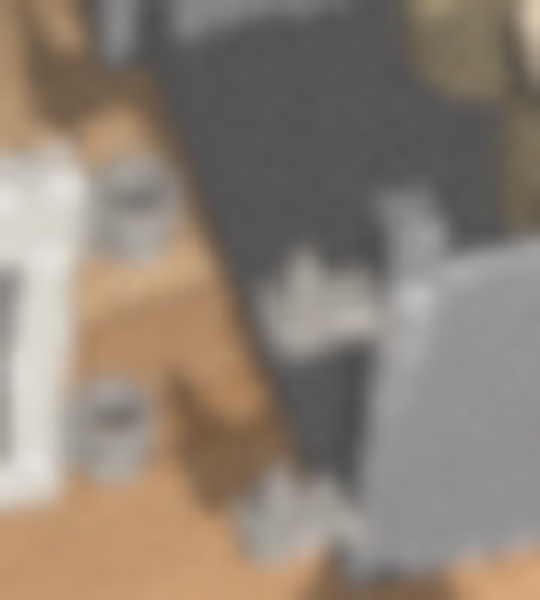

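```bash
python3 - <<'E'
from st import *
P=lambda c,z:plane("scene",np.array(c)/12-.5+[325,255],z)
z=s["tcp_pos"][2]
for n,c,dz,pc,pz in(("hi",(133.5,187),-.0175,(304.5,252),.1195),("lo",(115.5,405.5),.0585,(281.5,471),.0435)):
    X=P(c,z-dz);Y=P(pc,pz);print(n,X,Y,"tool",Rq(s["tool_rot"]).inv().apply(X-s["tcp_pos"])*1e3,"ring->pin mm tool",Rq(s["tool_rot"]).inv().apply(Y-X)*1e3)
E
```

```text
t 6.05 tcp [ 0.4319 -0.2089  0.1354] q [-0.22  0.33  0.66  2.14 -0.29  0.76  2.04] F [-0.1 -0.3 -3.4] op 0.10711139633741006
hi [ 0.5057349  -0.22071691  0.15288566] [ 0.54232856 -0.22621199  0.1195    ] tool [-74.8118918   -0.12714348 -17.31353724] ring->pin mm tool [-36.91937206   0.32661262  33.47757915]
lo [ 0.50624607 -0.21945119  0.07688566] [ 0.5423482  -0.22716907  0.0435    ] tool [-74.92906167   1.25044177  58.68614623] ring->pin mm tool [-36.78213746  -1.94574672  33.47865462]
```

Emit:
move_arm:
  plan:
    - [-1,-0.045,-0.001,0,0,0,0]
    - [-1,-0.047,-0.001,0,0,0,0]
    - [-1,0,0,0,0,0,0]
    - [-1,0,0,0.014,0,0,0]
    - [-1,0,0,0.014,0,0,0]
    - [-1,0,0,0,0,0,0]
    - [-1,0,0,0,0,0,0]

```text
clock: 6.75
tcp_pos: [0.4671, -0.2154, 0.1234]
tool_rot: [0.001, 0.079, 0.997, -0.0]
contact_force: [1.4, 0.6, -1.8]
opening: 0.102
```

```bash
python3 - <<'E'
from st import *
from bench import camera
print(Rq(s["tool_rot"]).as_matrix().round(3))
J=camera("scene")["image"][:,:,::-1];I=camera("top")["image"][:,:,::-1];cv2.imwrite('pics/scene7.png',J);cv2.imwrite('pics/top7.png',I)
V=np.hstack([cv2.resize(J[258:303,333:363],None,fx=13,fy=13,interpolation=2),cv2.resize(I[200:245,365:395],None,fx=13,fy=13,interpolation=2)]);cv2.imwrite('pics/m7.png',V)
z=s["tcp_pos"][2]
print(proj("scene",np.r_[pin,.12]),proj("scene",np.r_[pin,z+.0175]),proj("scene",np.r_[pin,z-.0585]))
E
```

```text
t 6.75 tcp [ 0.4671 -0.2154  0.1234] q [-0.19  0.41  0.63  2.07 -0.34  0.76  2.06] F [ 1.4  0.6 -1.8] op 0.1017447004165156
[[-0.988  0.157  0.001]
 [ 0.157  0.988 -0.001]
 [-0.001 -0.001 -1.   ]]
[350.13471321 275.23781083] [350.74722984 269.99333584] [348.59382783 288.43114213]
```

View pics/m7.png

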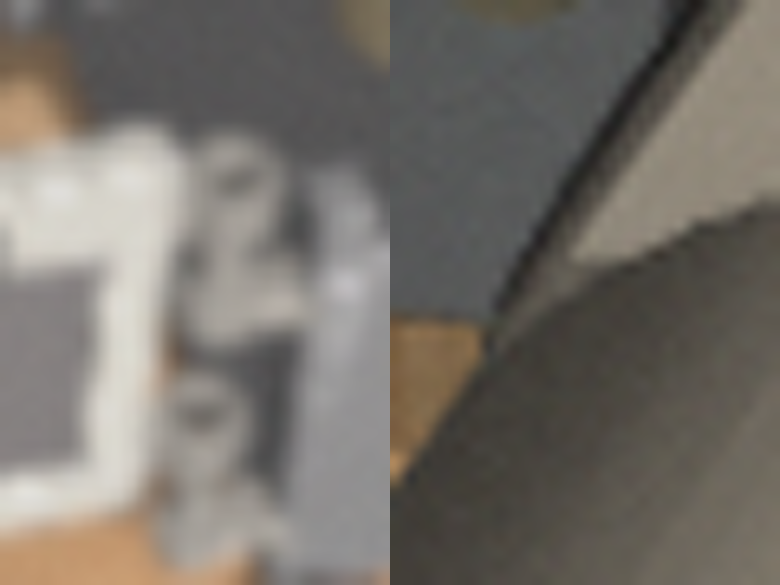

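In the scene crop the rings at columns 238 and 207 sit over the pin axes (about 237 and 209), within about 1 mm. I lower in small steps and watch the force.

Emit:
move_arm:
  plan:
    - [-1,0,0,0.01,0,0,0]
    - [-1,0,0,0.008,0,0,0]
    - [-1,0,0,0.007,0,0,0]
    - [-1,0,0,0,0,0,0]

```text
clock: 7.25
tcp_pos: [0.4675, -0.2156, 0.1131]
tool_rot: [0.001, 0.079, 0.997, -0.001]
contact_force: [0.4, -1.2, -2.5]
opening: 0.102
```

Emit:
move_arm:
  plan:
    - [-1,0,0,0.005,0,0,0]
    - [-1,0,0,0.005,0,0,0]
    - [-1,0,0,0,0,0,0]

```text
clock: 7.55
tcp_pos: [0.4677, -0.2157, 0.1094]
tool_rot: [0.001, 0.079, 0.997, -0.001]
contact_force: [0.6, -1.2, -2.9]
opening: 0.103
```

Emit:
move_arm:
  plan:
    - [-1,0,0,0.005,0,0,0]
    - [-1,0,0,0.005,0,0,0]
    - [-1,0,0,0,0,0,0]

```text
clock: 7.85
tcp_pos: [0.4678, -0.2156, 0.1054]
tool_rot: [0.001, 0.079, 0.997, -0.001]
contact_force: [0.8, -1.8, -3.1]
opening: 0.1
```

Emit:
move_arm:
  plan:
    - [-1,0,0,0.005,0,0,0]
    - [-1,0,0,0.003,0,0,0]
    - [-1,0,0,0,0,0,0]

```text
clock: 8.15
tcp_pos: [0.4677, -0.2157, 0.1025]
tool_rot: [0.001, 0.079, 0.997, -0.0]
contact_force: [-2.2, -0.7, 0.1]
opening: 0.103
```

Emit:
move_arm:
  plan:
    - [-1,0,0,0.003,0,0,0]
    - [-1,0,0,0.002,0,0,0]
    - [-1,0,0,0,0,0,0]

```text
clock: 8.45
tcp_pos: [0.4674, -0.2159, 0.1019]
tool_rot: [0.001, 0.079, 0.997, 0.0]
contact_force: [-9.4, 3.9, 21.7]
opening: 0.102
```

Emit:
move_arm:
  plan:
    - [-1,0,0,-0.003,0,0,0]
    - [-1,0,0,0,0,0,0]

```text
clock: 8.65
tcp_pos: [0.4677, -0.2158, 0.1023]
tool_rot: [0.001, 0.079, 0.997, -0.0]
contact_force: [-5.5, 0.2, 10.1]
opening: 0.104
```

Emit:
move_arm:
  plan:
    - [-1,0,0,-0.002,0,0,0]
    - [-1,0,0,0,0,0,0]
    - [-0.5,0,0,0,0,0,0]
    - [-0.3,0,0,0,0,0,0]
    - [-0.1,0,0,0,0,0,0]
    - [-0.1,0,0,0,0,0,0]

```text
clock: 9.25
tcp_pos: [0.4678, -0.2154, 0.1023]
tool_rot: [0.001, 0.079, 0.997, -0.0]
contact_force: [0.1, 0.3, -0.5]
opening: 0.451
```

Emit:
move_arm:
  plan:
    - [-0.1,0,0,-0.03,0,0,0]
    - [-0.1,0,0,-0.06,0,0,0]
    - [-0.1,0,0,-0.1,0,0,0]
    - [-0.1,0,0,-0.06,0,0,0]
    - [-1,0,0,0,0,0,0]

```text
clock: 9.75
tcp_pos: [0.4697, -0.2166, 0.2063]
tool_rot: [0.004, 0.079, 0.997, -0.001]
contact_force: [0.5, -0.3, 0.3]
opening: 0.295
```

```bash
python3 - <<'E'
from st import *
from bench import camera
J=camera("scene")["image"][:,:,::-1];I=camera("top")["image"][:,:,::-1];cv2.imwrite('pics/scene8.png',J);cv2.imwrite('pics/top8.png',I)
V=np.hstack([cv2.resize(J[240:310,300:370],(560,560),interpolation=2)]);
cv2.imwrite('pics/m8.png',V)
for X in([*pin,.118],[*pin,.042]): print((proj("scene",X)+.5-[300,240])*8)
E
```

```text
t 9.75 tcp [ 0.4697 -0.2166  0.2063] q [-0.27  0.28  0.7   2.   -0.23  0.93  1.96] F [ 0.5 -0.3  0.3] op 0.2951850309334143
[404.61541402 289.86070896]
[387.86783308 433.25643941]
```

View pics/m8.png

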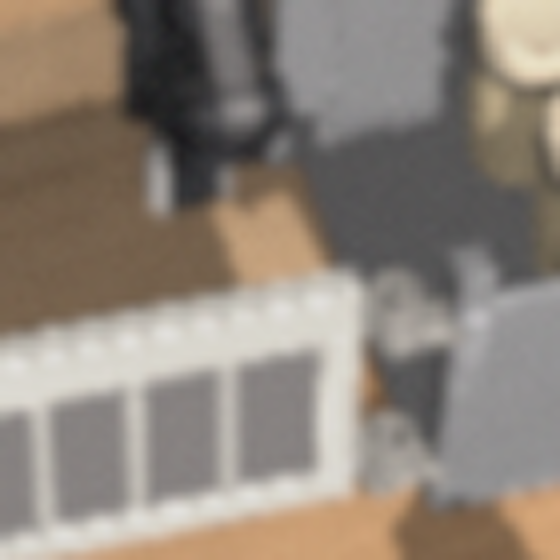

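The gate is released and upright, with both knuckles seated; the pin tips show through the rings at about (404,290) and (388,433). Next I push it shut with closed fingers from its outer (-y) side.

```bash
cat >> h.py <<'E'
def push(th,r=.085,d=.02,z=.1,psi=-9):
    a=np.radians(90+psi+th);g=np.array([np.cos(a),np.sin(a)]);n=np.array([-g[1],g[0]]);return np.r_[pin+r*g+d*n,z]
E
python3 - <<'E'
from st import *
r=Rq(s["tool_rot"])
rows([(push(90,d=.05,z=.2),r),(push(90,d=.05),r)],-1,s,vmax=.04)
E
```

```text
t 9.85 tcp [ 0.4679 -0.2153  0.2031] q [-0.27  0.29  0.7   2.   -0.23  0.93  1.96] F [ 0.9  0.5 -0.1] op 0.11692017143389909
5
[[-1,0.011,-0.061,0.004,0.0,0.0,0.0],[-1,0.011,-0.061,0.004,0.0,0.0,0.0],[-1,0.0,0.0,0.083,0.0,0.0,0.0],[-1,0.0,0.0,0.083,0.0,0.0,0.0],[-1,0.0,0.0,0.083,0.0,0.0,0.0]]
```

Emit:
move_arm:
  plan:
    - [-1,0.011,-0.061,0,0,0,0]
    - [-1,0.011,-0.061,0,0,0,0]
    - [-1,0,0,0.085,0,0,0]
    - [-1,0,0,0.085,0,0,0]
    - [-1,0,0,0.085,0,0,0]
    - [-1,0,0,0,0,0,0]

```text
clock: 10.45
tcp_pos: [0.4477, -0.2605, 0.096]
tool_rot: [-0.004, 0.079, 0.997, 0.001]
contact_force: [-0.3, -0.4, -0.2]
opening: 0.001
```

```bash
python3 - <<'E'
from st import *
r=Rq(s["tool_rot"])
rows([(push(90,d=.025),r)]+[(push(t),r) for t in range(80,-1,-10)],-1,s,vmax=.026)
E
```

```text
t 10.45 tcp [ 0.4477 -0.2605  0.096 ] q [-0.08  0.47  0.61  2.07 -0.4   0.73  2.2 ] F [-0.3 -0.4 -0.2] op 0.0012127064891836322
10
[[-1,-0.009,0.06,-0.01,0.0,0.0,0.0],[-1,0.006,0.05,0.0,0.0,0.0,0.0],[-1,-0.001,0.038,0.0,0.0,0.0,0.0],[-1,-0.008,0.037,-0.0,0.0,0.0,0.0],[-1,-0.014,0.035,-0.0,0.0,0.0,0.0],[-1,-0.02,0.032,-0.0,0.0,0.0,0.0],[-1,-0.025,0.028,-0.0,0.0,0.0,0.0],[-1,-0.03,0.024,-0.0,0.0,0.0,0.0]]
[[-1,-0.034,0.018,-0.0,0.0,0.0,0.0],[-1,-0.036,0.012,-0.0,0.0,0.0,0.0]]
```

Emit:
move_arm:
  plan:
    - [-1,-0.004,0.03,-0.005,0,0,0]
    - [-1,-0.005,0.03,-0.005,0,0,0]
    - [-1,0.003,0.025,0,0,0,0]
    - [-1,0.003,0.025,0,0,0,0]
    - [-1,0,0.019,0,0,0,0]
    - [-1,-0.001,0.019,0,0,0,0]
    - [-1,-0.004,0.019,0,0,0,0]
    - [-1,-0.004,0.018,0,0,0,0]

```text
clock: 11.25
tcp_pos: [0.468, -0.1895, 0.1044]
tool_rot: [0.001, 0.079, 0.997, -0.0]
contact_force: [0.6, 0.3, 0.5]
opening: -0.001
```

Emit:
move_arm:
  plan:
    - [-1,-0.007,0.018,0,0,0,0]
    - [-1,-0.007,0.017,0,0,0,0]
    - [-1,-0.01,0.016,0,0,0,0]
    - [-1,-0.01,0.016,0,0,0,0]
    - [-1,-0.012,0.014,0,0,0,0]
    - [-1,-0.013,0.014,0,0,0,0]
    - [-1,0,0,0,0,0,0]

```text
clock: 11.95
tcp_pos: [0.4982, -0.1553, 0.1043]
tool_rot: [0.001, 0.078, 0.997, -0.0]
contact_force: [0.6, -1.2, -0.2]
opening: 0.002
```

```bash
python3 - <<'E'
from st import *
from bench import camera
r=Rq(s["tool_rot"])
d=s["tcp_pos"][:2]-pin;print("r",np.linalg.norm(d),"ang",np.degrees(np.arctan2(d[1],d[0]))-81)
rows([(push(t),r) for t in (30,20,15,10,5,0)],-1,s,vmax=.026)
J=camera("scene")["image"][:,:,::-1];I=camera("top")["image"][:,:,::-1];cv2.imwrite('pics/scene9.png',J);cv2.imwrite('pics/top9.png',I)
E
```

```text
t 11.95 tcp [ 0.4982 -0.1553  0.1043] q [-0.31  0.46  0.62  2.06 -0.39  0.73  1.97] F [ 0.6 -1.2 -0.2] op 0.0019083441576950263
r 0.08364636695795798 ang 41.346552832865314
6
[[-1,0.011,0.002,0.011,0.0,0.0,0.0],[-1,-0.03,0.024,0.0,0.0,0.0,0.0],[-1,-0.016,0.01,0.0,0.0,0.0,0.0],[-1,-0.017,0.008,0.0,0.0,0.0,0.0],[-1,-0.018,0.007,0.0,0.0,0.0,0.0],[-1,-0.018,0.005,0.0,0.0,0.0,0.0]]
```

Emit:
move_arm:
  plan:
    - [-1,-0.01,0.013,0.005,0,0,0]
    - [-1,-0.01,0.013,0.005,0,0,0]
    - [-1,-0.008,0.005,0,0,0,0]
    - [-1,-0.008,0.005,0,0,0,0]
    - [-1,-0.008,0.004,0,0,0,0]
    - [-1,-0.009,0.004,0,0,0,0]
    - [-1,0,0,0,0,0,0]

```text
clock: 12.75
tcp_pos: [0.5215, -0.142, 0.1005]
tool_rot: [0.001, 0.079, 0.997, -0.0]
contact_force: [0.1, -0.6, -0.0]
opening: 0.001
```

Emit:
move_arm:
  plan:
    - [-1,-0.009,0.003,0,0,0,0]
    - [-1,-0.009,0.003,0,0,0,0]
    - [-1,0,0,0,0,0,0]

```text
clock: 13.05
tcp_pos: [0.529, -0.1408, 0.1005]
tool_rot: [0.001, 0.079, 0.997, -0.0]
contact_force: [0.7, 0.4, 0.1]
opening: -0.001
```

Emit:
move_arm:
  plan:
    - [-1,-0.009,0.002,0,0,0,0]
    - [-1,0,0,0,0,0,0]

```text
clock: 13.25
tcp_pos: [0.5325, -0.1407, 0.1005]
tool_rot: [0.001, 0.079, 0.997, -0.0]
contact_force: [-0.4, -0.8, -0.1]
opening: 0.001
```

Emit:
move_arm:
  plan:
    - [-1,-0.006,0,0,0,0,0]
    - [-1,-0.006,0,0,0,0,0]
    - [-1,0,0,0,0,0,0]

```text
clock: 13.55
tcp_pos: [0.5368, -0.1415, 0.1003]
tool_rot: [0.001, 0.079, 0.997, -0.0]
contact_force: [-0.2, 0.2, -1.0]
opening: -0.002
```

Emit:
move_arm:
  plan:
    - [-1,-0.005,0,0,0,0,0]
    - [-1,0,0,0,0,0,0]

```text
clock: 13.75
tcp_pos: [0.5372, -0.1416, 0.1]
tool_rot: [-0.001, 0.079, 0.997, -0.0]
contact_force: [-5.9, 1.2, 2.3]
opening: 0.0
```

Emit:
move_arm:
  plan:
    - [-1,-0.003,0,0,0,0,0]
    - [-1,0,0,0,0,0,0]

```text
clock: 13.95
tcp_pos: [0.5372, -0.1415, 0.0998]
tool_rot: [-0.002, 0.079, 0.997, 0.0]
contact_force: [-8.3, 2.1, 5.1]
opening: -0.0
```

Emit:
move_arm:
  plan:
    - [-1,0.005,0,0,0,0,0]
    - [-1,0.02,0,0,0,0,0]
    - [-1,0.06,0,0,0,0,0]
    - [-1,0.1,0,0,0,0,0]
    - [-1,0,0,-0.1,0,0,0]
    - [-1,0,0.1,-0.1,0,0,0]
    - [-1,0,0.12,-0.05,0,0,0]
    - [-1,0,0.12,0,0,0,0]

```text
clock: 14.75
tcp_pos: [0.4894, -0.0014, 0.1981]
tool_rot: [0.005, 0.08, 0.997, 0.001]
contact_force: [0.4, 1.5, -0.5]
opening: 0.002
```

Emit:
move_arm:
  plan:
    - [-1,0,0.12,0,0,0,0]
    - [-1,0,0.12,0,0,0,0]
    - [-1,0,0,0,0,0,0]

```text
clock: 15.05
tcp_pos: [0.503, 0.1005, 0.1949]
tool_rot: [0.002, 0.073, 0.997, 0.001]
contact_force: [-0.3, -0.5, -0.9]
opening: -0.001
```

```bash
python3 - <<'E'
from st import *
from bench import camera
J=camera("scene")["image"][:,:,::-1];I=camera("top")["image"][:,:,::-1];cv2.imwrite('pics/scene10.png',J);cv2.imwrite('pics/top10.png',I)
V=np.vstack([np.hstack([cv2.resize(J[205:305,310:410],(400,400),interpolation=2),cv2.resize(I[140:240,305:405],(400,400),interpolation=2)]),
 np.hstack([cv2.resize(J[90:390,200:480],(400,200)),cv2.resize(I[100:400,200:520],(400,200))])])
cv2.imwrite('pics/m10.png',V)
t0=cv2.imread('pics/top0.png')
for n,lo,hi in(("blue",(95,150,60),(125,255,255)),("green",(50,100,30),(85,255,255)),("cream",(15,20,140),(40,110,255))):
  for nm,im in(("before",t0),("after",I)):
    m=cv2.inRange(cv2.cvtColor(np.ascontiguousarray(im[100:360,300:]),cv2.COLOR_BGR2HSV),lo,hi)
    k,_,st,c=cv2.connectedComponentsWithStats(m);print(n,nm,[(st[i,4],c[i].round(1).tolist()) for i in range(1,k) if st[i,4]>60])
E
```

```text
t 15.05 tcp [0.503  0.1005 0.1949] q [-0.86  0.29  0.65  2.01 -0.22  0.9   1.33] F [-0.3 -0.5 -0.9] op -0.0006523427859222205
blue before [(np.int32(96), [268.0, 3.1]), (np.int32(1161), [164.6, 45.5]), (np.int32(179), [115.2, 229.5])]
blue after [(np.int32(91), [268.4, 3.3]), (np.int32(1161), [164.6, 45.5]), (np.int32(181), [115.2, 229.5])]
green before [(np.int32(378), [136.1, 123.5])]
green after [(np.int32(379), [136.1, 123.5])]
cream before [(np.int32(534), [263.6, 7.4]), (np.int32(370), [135.1, 40.6]), (np.int32(138), [41.1, 47.7]), (np.int32(72), [108.7, 40.0]), (np.int32(292), [10.3, 62.3]), (np.int32(6511), [145.7, 139.7]), (np.int32(229), [34.1, 80.6]), (np.int32(231), [56.4, 80.0]), (np.int32(6089), [23.7, 187.0]), (np.int32(156), [65.6, 196.9]), (np.int32(118), [119.5, 205.2]), (np.int32(2750), [148.0, 229.4]), (np.int32(1262), [63.9, 249.1])]
cream after [(np.int32(546), [263.6, 7.4]), (np.int32(473), [130.1, 40.4]), (np.int32(135), [41.0, 47.8]), (np.int32(293), [10.3, 62.3]), (np.int32(6759), [144.9, 139.7]), (np.int32(232), [34.1, 80.5]), (np.int32(234), [56.3, 80.0]), (np.int32(5793), [23.5, 189.9]), (np.int32(150), [119.3, 205.1]), (np.int32(2840), [147.5, 229.2]), (np.int32(66), [66.3, 204.4]), (np.int32(1276), [63.7, 249.0])]
```

View pics/m10.png

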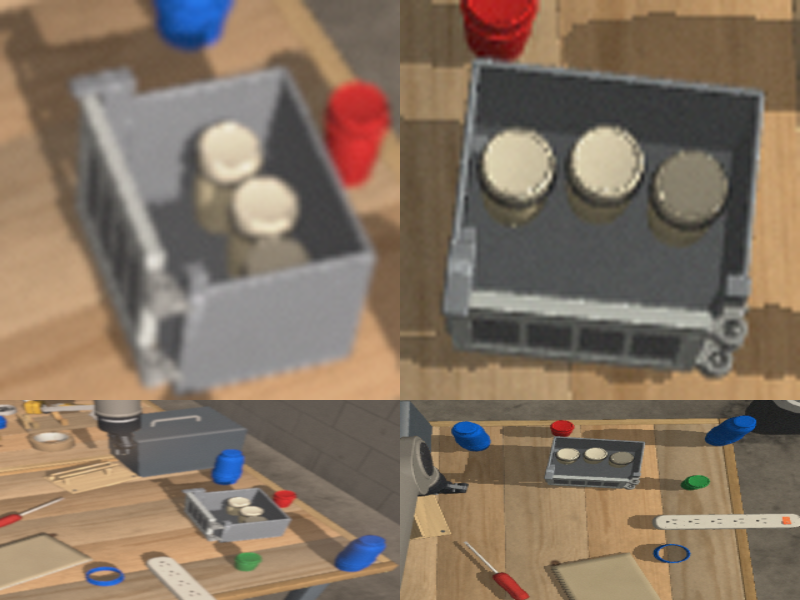

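```bash
python3 -c "
from bench import finish_job,state
print(finish_job(),state()['clock'])"
```

```text
the job is handed in; nothing more can be done
the job is handed in; nothing more can be done
```

The gate is back on the keeper and shut against its stop, and I handed the job in at about 15 s of the 56 s allowed.

**What I did:** I drew the gate out of the stand along its slot and turned it upright. I brought it in about 90° open, raised above the pins, and lowered it by hand over both of them. Descent stopped with the tool at z ≈ 0.102 m, against about 0.100 m predicted for a fully seated gate. I eased the force off before letting go. Then I pushed the gate shut with closed fingers; it stopped dead with the force reading 6–10 N. I backed the arm away.

**Last checks:**
- **Gate:** the final pictures show both rings on their pins and the free end under the nib.
- **Cartridges:** all three are standing. The two lit lids are unmoved to 0.1 px in the top view; the shaded third I checked only by eye.
- **Bottles and cap:** the cap and bottle_a are unmoved, within 0.1 px for the cap and 0.4 px for bottle_a's main blue patch. I compared bottle_b only by eye; it is still standing, and the arm was never brought close to it.
- **Robot:** clear of everything, with the force reading about 1 N or less.

**Disagreement:** the two cameras differed by about 4 mm on where the hinge sat in the grip. I trusted the scene camera, which showed rings and pins together, and the gate went down without resistance.

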